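# Seat the filling hopper in the depositor stand

## Task

Lift the tapered filling hopper by its bar handle, nest it point-down in the matching tapered seat ring of the depositor stand, and push it down so that the stiff ring slides fully home in its collar; then let go. Keep the hopper upright, seat it gently without hammering or forcing the ring, touch the stand with nothing but the hopper, and leave everything else on the bench where it is.

Things in the scene. Friction and masses are not known exactly. Their poses are not given: they have to be found in the camera images.
- hopper: Closed steel filling hopper standing on its flat foot. Origin: centre of the foot's underside, z up its axis. Outside a cone, from 22 mm radius at the foot to 54 mm radius at 64 mm height, then straight up to its flat lid at 82 mm. Has a bar handle. Mass 0.35 to 0.6 kg. More than 30 N between hopper and stand does damage.
- hopper_bar (a point): Middle of the hopper's straight bar handle, 114 mm above its foot; axes as the hopper's. The bar runs along x through the hopper's axis: 84 mm long, 12 mm wide (y), 12 mm high, on a post near each end (|x| 32 to 40 mm), 26 mm open between bar and lid.
- canister: A bystander like the hopper (same steel, lid, bar handle and height) but straight-sided, 108 mm wide from foot to lid: it does not fit. It and the hopper may be on either spot. Origin: centre of its underside.
- stand: Depositor stand, fixed. Origin: on the bench, on the vertical axis of its round collar (132 mm outside, 120 inside, 24 high, open above and below). The collar's bracket is clamped anywhere on the column: the collar's top edge is 97 to 137 mm above the bench, different each time, not measured. Foot plate 150 mm (x) by 235 mm (y -83 to +153), 10 mm thick. Collar on rubber: gives 1 mm per 6 N.
- column_top (a point): Top of the stand's column, 192 mm above the bench, 115 mm from the collar's axis along the stand's own +y; column 26 mm thick, cap 34 mm.
- seat_axis (a point): On the stand's foot plate, 10 mm above the bench, on the collar's axis. Above it, in the collar, slides the white seat ring: bore with the hopper's taper, 100 mm wide at its top edge, 74 mm at its bottom, 28 mm high; top edge 14 mm higher when raised than when home (then flush with the collar's). Nested, the hopper's bar middle is about 58 mm above the ring's top edge.
- seat (a joint): How far the seat ring is pushed down into the collar, m: 0 raised, 0.014 fully home at its stop; starts between 0 and 0.004. Stiff sliding fit, no spring: moves at about 14 N (the hopper's weight, 3.5 to 6 N, and the ring's, 1 N, count towards it but cannot move it alone) and stays where left; at the stop the resistance rises.
- cutter: Bystander: a steel pastry cutter ring, 60 mm wide, 35 mm high. Origin under its centre.
- jar: Bystander: an amber glass jar, 68 mm wide, 100 mm high. Origin under its centre.
- bottle: Bystander: a white bottle, 60 mm wide, 190 mm high. Origin under its centre.
- bowl: Bystander: a small steel bowl, 100 mm wide, 45 mm high. Origin under its centre.
- spatula: Bystander: a spatula lying flat along its own x.
- boards: Bystander: a stack of round cardboard cake boards, 110 mm wide, 30 mm high. Origin under its centre.
Mind the look-alikes: they are no part of the job. Leave any red look-alike of the hopper alone.

How it is judged:
On the way, in this order (a step that is already met when the one before it is completed fails the run):
1. the hopper is lifted off the bench (height (world z) of hopper above 0.03 m), for 0.1 s.
2. the hopper nests in the seat ring (horizontal distance between hopper and stand below 0.01 m and contact force between hopper and stand above 2 N).
3. the hopper, upright and centred, has pushed the seat ring home (value of joint seat above 0.0118 m and horizontal distance between hopper and stand below 0.004 m and angle between hopper's own z axis and vertical below 0.06 rad), for 0.1 s.
At the end, for the whole second after the job is handed in: The hopper rests released in the seat ring, on the stand's axis within 4 mm, upright within 0.06 rad, and the seat ring is pushed home (its joint at 0.0118 m or more of 0.014); the hopper is at rest and carried by the stand (all of step 3 and contact force between hopper and stand above 1.5 N and linear speed of hopper below 0.02 m/s and height (world z) of hopper above 0.03 m); the robot touches nothing.
It fails at once if hopper and stand are pressed or knocked together with more than 30 N (contact force between hopper and stand above 30 N).
It fails at once if the fingers push on the stand (more than 3 N) (contact force between the fingers and stand above 3 N).
It fails at once if the hopper is tipped more than 0.5 rad (angle between hopper's own z axis and vertical above 0.5 rad).
It fails at once if a bystander is moved more than 30 mm (distance of any of canister, cutter, jar, bottle, bowl, spatula, boards from where it was at the start of the episode above 0.03 m).
It also fails if it takes over 56 s, if anything falls off the work surface, if the arm or the gripper's body presses on something with over 40 N, if the wrist force passes 120 N, or if a joint passes its speed limit or range.

## Robot

A 7-joint arm with a two-finger parallel gripper is mounted at the origin on the work surface. World frame = base frame: x ahead of the robot, y to its left, z up, the work surface at z = 0. Lengths are in m, angles in rad, forces in N, time in s.
With the tool pointing down it reaches from about 0.425 to 0.95 m from the base axis. Payload 4.7 kg.
Tool frame: the origin (TCP) lies where the fingers leave the gripper's body, on its centre line; the fingertips stand 70 mm ahead of it and the grasp point (between the pads) lies 51 mm ahead of it; z points along the fingers, y is the line along which they close (so a half turn about z gives the same grasp; the last joint's range is limited). The gripper opens to 87 mm and grips with 3 to 60 N. Pads are 19 mm wide; open, the fingers measure 117 mm over their backs; the gripper's body (75 mm by 190 mm) begins 51 mm behind the grasp point.
Start: joints at [-1.205, 0.469, -0.049, 1.532, 0.024, 1.141, -0.082], TCP at [0.26, 0.623, 0.292] pointing down, gripper open.
Joint ranges: [-2.59, 2.59], [-0.33, 1.99], [-1.39, 1.29], [0.1, 2.45], [-1.04, 4.18], [0.21, 1.99], [-2.66, 2.66]. Speed limits (rad/s): [2.57, 2.57, 3.14, 3.14, 3.14, 3.14, 3.14].

## Interface

Orientations are given as [roll, pitch, yaw] about the fixed x, y, z axes, in that order (R = Rz(yaw) Ry(pitch) Rx(roll)).
In Python, from cell import status, read_camera, arm gives the robot as it stands.
- The arm moves only by the shell command python3 -m pendant 'ROWS' [OPENING] [FORCE]. ROWS is text: rows parted by semicolons, each of 6 numbers parted by spaces: the shift along the tool's x, y, z in m, then the turn, a rotation vector about the tool's x, y, z in rad. A call has 1 to 10 rows; each row shifts and turns the commanded pose from where the row before left it, along the tool's axes as they then stand; what a row does not reach is not made up. A row lasts 1/10 s, in which the tool goes at most 50 mm and 8.59 degrees, less where a joint would pass 70% of its speed; a pose out of reach is approached as far as the arm can. A call with a gripper value outside its range is refused whole. OPENING is the closure, from 0 (fully open) to 1 (shut), set as the call begins (- or left out, the last holds). The fingers move at their own pace and stop on an object; FORCE is the grip in N (left out, the last holds). Time passes only in rows, so rows that do not move let the fingers close. It gives the time, the measured TCP pose, the force, the opening and the grip force at its end, in the units of the state.
- status.state(): the state, without advancing time (a new reading comes with each control period).
- read_camera(name): name is "side" or "top"; returns a dict with "pixels" (400x640x3 uint8, red, green, blue), "range_z" (400x640 float32, m along the optical axis (not along the pixel's ray), 0 where there is no reading), "camera_matrix" (3x3 intrinsics, pixels), "extrinsics" (4x4, takes a point from camera to world coordinates). Camera axes: x right, y down, z forward; pixel columns grow to the right and rows downward; lengths in m; the calibration is good to about 2 mm. A picture is of the moment at which its call begins.
- arm.hand_in(): hands the job in; it is judged then, once.
The state is a dict: "time": time; "joint_positions": joint angles; "qvel": joint speeds; "effort": joint torques, N m; "position": TCP position; "orientation": TCP orientation; "ft_force": force on the tool from outside, world axes, zero at the start; "torque": the same for the moment, N m; "finger_gap": finger opening in m; "grasp_force": force on a finger pad.
Only numpy, scipy, OpenCV 4.12 (cv2) and the standard library are available. Lean on these libraries where they do the work, as an engineer would, in place of code of your own. Each camera call takes 0.05 s, during which the arm holds its last target. There are 200 camera calls.

## Working session

There is one attempt and no reset: what is moved stays moved. The work goes in short steps, Python scripts to look and compute and a shell command to move; the robot and the scene stay as the last step left them, time stands still between calls to the robot, and variables do not carry over. Pictures are saved under pics/ and viewed, at most 10 in all, crops included, and the job is handed in when it is done.

```bash
ls; mkdir -p pics; cat > h.py <<'E'
import numpy as np, cv2
from cell import status, read_camera, arm
def grab(n):
    c=read_camera(n); z=c["range_z"].astype(float); K=c["camera_matrix"]; T=np.array(c["extrinsics"])
    v,u=np.mgrid[0:z.shape[0],0:z.shape[1]]
    P=np.stack([(u-K[0][2])*z/K[0][0],(v-K[1][2])*z/K[1][1],z],-1)
    W=P@T[:3,:3].T+T[:3,3]; W[z==0]=np.nan
    return c["pixels"],W,c
def save(n,im): cv2.imwrite("pics/"+n,im[...,::-1])
E
python3 - <<'E'
from h import *
for n in("top","side"):
    im,W,c=grab(n); save(n+"0.png",im); np.save(n+"W.npy",W); np.save(n+"I.npy",im)
    print(n,np.round(c["extrinsics"],3).tolist(),c["camera_matrix"])
s=status.state(); print(s)
E
```

```text
pics
top [[-0.017, -0.996, 0.091, 0.382], [-1.0, 0.018, 0.009, -0.034], [-0.011, -0.091, -0.996, 1.313], [0.0, 0.0, 0.0, 1.0]] [[374.77015961   0.         320.20662833]
 [  0.         374.77015961 191.71319308]
 [  0.           0.           1.        ]]
side [[0.936, -0.223, 0.272, 0.227], [-0.352, -0.611, 0.709, -0.721], [0.009, -0.76, -0.65, 0.782], [0.0, 0.0, 0.0, 1.0]] [[363.18623652   0.         318.491956  ]
 [  0.         363.18623652 192.48727842]
 [  0.           0.           1.        ]]
{'time': 0.1, 'joint_positions': array([-1.204903  ,  0.46935513, -0.04860661,  1.53353084,  0.02411462,
        1.14098422, -0.08229001]), 'qvel': array([ 5.52645042e-04, -2.25658862e-03,  8.84399403e-05, -2.29158416e-03,
       -3.47031316e-04,  3.56071706e-04,  1.99966950e-04]), 'effort': array([ 1.11657766e-03, -5.09169245e+01, -8.09823442e-02, -2.36828059e+01,
       -6.15467713e-02,  3.44880600e-02,  7.27781321e-05]), 'position': array([0.25944408, 0.6227199 , 0.29132659]), 'orientation': array([-3.13990249e+00,  6.45859224e-05,  2.74685394e+00]), 'ft_force': array([ 0.5265585 , -0.17237618, -0.31652726]), 'torque': array([0.00842305, 0.0201672 , 0.0266852 ]), 'grasp_force': 0.0, 'finger_gap': 0.08689050930548031}
```

View pics/top0.png

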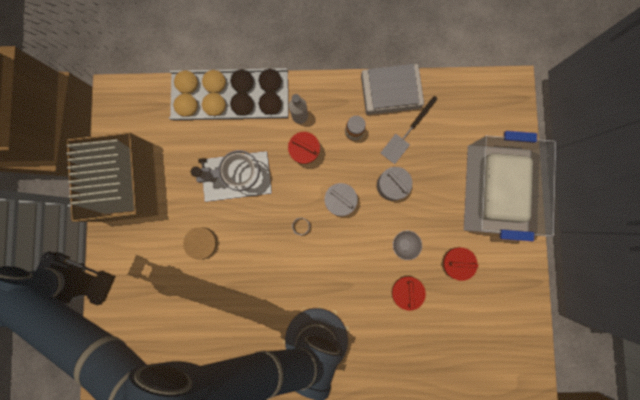

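View pics/side0.png

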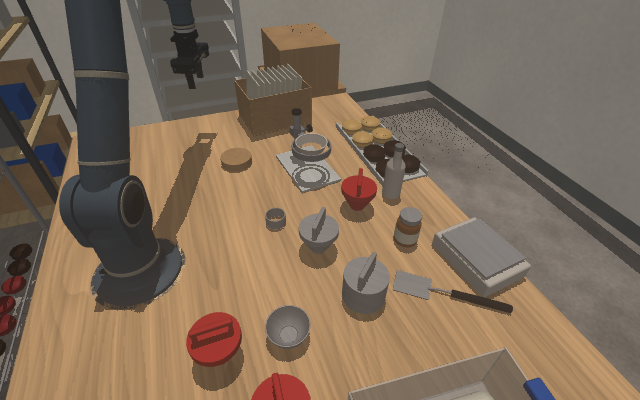

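Grey candidates: top (341,199)/side (319,233), tapered with a small foot, and top (396,184)/side (366,288), straight-sided. The tapered one fits the hopper and the straight one is the canister; the red ones are look-alikes. I'll confirm in a crop and measure.

```bash
python3 - <<'E'
from h import *
tI,tW,sI,sW=[np.load(f) for f in("topI.npy","topW.npy","sideI.npy","sideW.npy")]
a=cv2.resize(sI[190:320,280:420],None,fx=2.8,fy=2.8,interpolation=cv2.INTER_CUBIC)
b=cv2.resize(sI[100:200,265:353],None,fx=3.64,fy=3.64,interpolation=cv2.INTER_CUBIC)
d=cv2.resize(tI[140:210,180:280],None,fx=3.2,fy=3.2,interpolation=cv2.INTER_CUBIC)
H=np.zeros((600,792,3),np.uint8); H[:a.shape[0],:a.shape[1]]=a; H[:b.shape[0],400:400+b.shape[1]]=b; H[370:370+d.shape[0],:d.shape[1]]=d
save("crop1.png",H)
def sel(W,v0,v1,u0,u1,z0,z1):
    p=W[v0:v1,u0:u1].reshape(-1,3); return p[(p[:,2]>z0)&(p[:,2]<z1)]
def bar(n,W,box):
    p=sel(W,*box,0.108,0.135); l=sel(W,*box,0.074,0.09)
    if len(p)<5: print(n,"few");return
    r=cv2.minAreaRect(p[:,:2].astype(np.float32)); 
    rl=cv2.minEnclosingCircle(l[:,:2].astype(np.float32)) if len(l) else None
    m=p[:,:2].mean(0); w,V=np.linalg.eigh(np.cov(p[:,:2].T)); print(n,len(p),"bar",np.round(m,4),"z",np.median(p[:,2]).round(4),"rect",r,"axis",np.degrees(np.arctan2(V[1,1],V[0,1])),"lid",np.median(l[:,2]) if len(l) else 0,rl)
bar("hop top",tW,(178,222,318,364)); bar("hop side",sW,(200,260,295,342))
bar("can top",tW,(160,208,372,418))
# stand heights
p=tW[140:210,185:280].reshape(-1,3); p=p[p[:,2]>0.004]
print("hist",np.histogram(p[:,2],bins=np.arange(0,0.22,0.006)))
for z0,z1 in((0.18,0.2),(0.085,0.16),(0.004,0.02)):
    q=p[(p[:,2]>z0)&(p[:,2]<z1)]
    if len(q)>4: print(z0,len(q),q.mean(0).round(4),cv2.minAreaRect(q[:,:2].astype(np.float32)),cv2.minEnclosingCircle(q[:,:2].astype(np.float32)))
for n,u,v in(("red",305,148),("bottle",298,108),("jar",356,128),("bowl",407,245),("cutter",302,227)): print(n,tW[v,u].round(3))
E
```

```text
hop top 101 bar [ 0.4708 -0.0901] z 0.1211 rect ((0.47115373611450195, -0.0896821841597557), (0.08227863907814026, 0.01204640232026577), 51.44035720825195) axis 51.39041805807785 lid 0.08345350964851284 ((0.47098731994628906, -0.09019578248262405), 0.05406515300273895)
hop side 129 bar [ 0.469  -0.0942] z 0.1186 rect ((0.47071748971939087, -0.09080173075199127), (0.08441202342510223, 0.011642716825008392), 50.9893684387207) axis 50.754960604474775 lid 0.08137936508389226 ((0.4715704321861267, -0.09055628627538681), 0.0554351881146431)
can top 110 bar [ 0.5217 -0.2719] z 0.1205 rect ((0.5224740505218506, -0.2726907432079315), (0.08106622099876404, 0.013219433836638927), 40.99871826171875) axis -139.64145325189975 lid 0.08328540735151457 ((0.5221500396728516, -0.2729510962963104), 0.05476917326450348)
hist (array([ 531, 1176,  861,   19,    1,    4,    4,    2,    0,    1,    0,
          0,    0,    0,    0,    0,   14,   44,  105,  198,  338,  174,
        152,   17,    8,    2,    6,    4,    6,    0,    1,   31,   69,
          1,    0,    0]), array([0.   , 0.006, 0.012, 0.018, 0.
[... 301 characters left out ...]
6661186218, 0.3517034351825714), (0.03054591827094555, 0.031307242810726166), 89.74581146240234) ((0.555030882358551, 0.35209059715270996), 0.01687081903219223)
0.085 1055 [0.5679 0.2692 0.123 ] ((0.5692105293273926, 0.27273839712142944), (0.20063114166259766, 0.1306421458721161), 86.93026733398438) ((0.5706227421760559, 0.2748383581638336), 0.10274841636419296)
0.004 2585 [0.5578 0.2706 0.01  ] ((0.5703500509262085, 0.2897281050682068), (0.33757123351097107, 0.24612605571746826), 88.9782485961914) ((0.5706923007965088, 0.2889445126056671), 0.20584091544151306)
red [0.642 0.025 0.086]
bottle [0.762 0.043 0.138]
jar [ 0.702 -0.144  0.102]
bowl [ 0.313 -0.319  0.002]
cutter [0.381 0.043 0.001]
```

View pics/crop1.png

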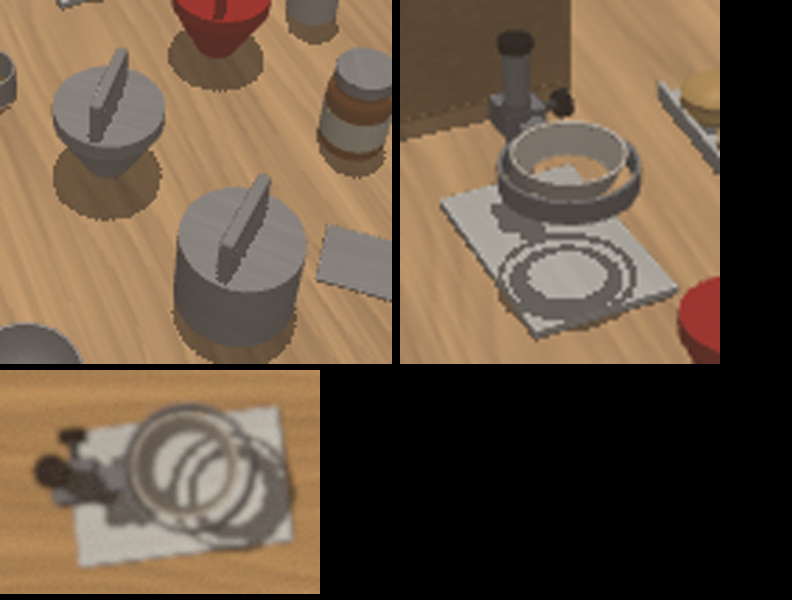

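The crop confirms it: the tapered hopper is at side (319,233), and the straight canister at (366,288). The stand has its collar with the raised white ring at top (240,168) and its column at (203,170). Next I'll fit the stand axis and start turning the tool to the bar.

```bash
cat >> h.py <<'E'
from scipy.spatial.transform import Rotation as R
def rel(target,yaw):
    """tool-frame shift and turn from measured pose to TCP target, tool down"""
    s=status.state(); A=R.from_euler('xyz',s["orientation"]); B=R.from_euler('xyz',[np.pi,0,yaw])
    return A.inv().apply(np.array(target)-s["position"]).round(4),(A.inv()*B).as_rotvec().round(3),s
E
python3 - <<'E'
from h import *
from scipy.optimize import least_squares
tI,tW,sI,sW=[np.load(f) for f in("topI.npy","topW.npy","sideI.npy","sideW.npy")]
for n,W,I,b in(("top",tW,tI,(140,210,180,280)),("side",sW,sI,(120,170,280,345))):
    p=W[b[0]:b[1],b[2]:b[3]].reshape(-1,3); col=I[b[0]:b[1],b[2]:b[3]].reshape(-1,3).astype(int)
    m=(p[:,2]>0.095)&(p[:,2]<0.16)&(p[:,1]<0.305); q=p[m]; c=col[m].mean(1)
    # outer boundary: max radius per angle bin
    cen=np.array([0.57,0.24])
    for _ in range(5):
        d=q[:,:2]-cen; a=np.arctan2(d[:,1],d[:,0]); r=np.hypot(*d.T)
        k=((a+np.pi)/(2*np.pi)*40).astype(int); k[k==40]=0
        e=np.array([q[k==i][np.argmax(r[k==i])] for i in range(40) if (k==i).any()])
        e=e[~((e[:,1]>cen[1]+0.04))]
        f=least_squares(lambda x:np.hypot(e[:,0]-x[0],e[:,1]-x[1])-x[2],[*cen,.066],loss="soft_l1",f_scale=.002).x; cen=f[:2]
    d=q[:,:2]-cen; r=np.hypot(*d.T)
    print(n,f.round(4),"col dist",np.hypot(*(cen-[.5551,.3517])).round(4))
    for r0 in np.arange(.034,.072,.003):
        s=(r>=r0)&(r<r0+.003)
        if s.sum()>3: print("  r%.3f n%d z %s grey %d"%(r0,s.sum(),np.percentile(q[s,2],[10,50,90]).round(4),np.median(c[s])))
E
python3 -m pendant '0 0 0 0 0 0.148;0 0 0 0 0 0.148;0 0 0 0 0 0.148;0 0 0 0 0 0.148;0 0 0 0 0 0.148;0 0 0 0 0 0.148;0 0 0 0 0 0.148;0 0 0 0 0 0.148;0 0 0 0 0 0.148;0 0 0 0 0 0.148' 0
python3 -m pendant '0 0 0 0 0 0.148;0 0 0 0 0 0.148;0 0 0 0 0 0.074;0 0 0 0 0 0'
python3 - <<'E'
from h import *
print(rel([.471,-.0902,.291],np.radians(51.3)))
E
```

```text
top [0.5674 0.2379 0.0653] col dist 0.1145
  r0.037 n64 z [0.1069 0.1117 0.1143] grey 126
  r0.040 n75 z [0.1111 0.1169 0.1209] grey 99
  r0.043 n87 z [0.1173 0.1236 0.1273] grey 95
  r0.046 n100 z [0.1246 0.1298 0.1341] grey 108
  r0.049 n94 z [0.1314 0.134  0.137 ] grey 128
  r0.052 n56 z [0.1322 0.1353 0.1376] grey 126
  r0.058 n32 z [0.109  0.1197 0.1238] grey 100
  r0.061 n155 z [0.1105 0.1221 0.1254] grey 103
  r0.064 n102 z [0.1071 0.1198 0.1243] grey 104
side [0.5662 0.2347 0.064 ] col dist 0.1176
  r0.037 n22 z [0.1065 0.1095 0.1136] grey 95
  r0.040 n64 z [0.1065 0.1111 0.1166] grey 112
  r0.043 n84 z [0.1082 0.1169 0.1236] grey 113
  r0.046 n103 z [0.1149 0.1239 0.1309] grey 114
  r0.049 n86 z [0.1204 0.1293 0.1334] grey 115
  r0.052 n60 z [0.1215 0.1297 0.133 ] grey 115
  r0.055 n29 z [0.1027 0.128  0.1325] grey 112
  r0.058 n100 z [0.1001 0.1129 0.1217] grey 73
  r0.061 n175 z [0.1003 0.1112 0.1208] grey 71
  r0.064 n30 z [0.1027 0.1133 0.1213] grey 76
time: 1.1
position: [0.2594, 0.6228, 0.2916]
orientation: [-3.142, 0.001, 1.261]
ft_force: [0.2, -0.5, -0.3]
finger_gap:
[... 233 characters left out ...]
 {'time': 1.5, 'joint_positions': array([-1.48373894,  0.48147017,  0.35679645,  1.55185068, -0.17842124,
        1.14166134, -1.76319623]), 'qvel': array([ 0.01074017, -0.00133678, -0.01585984, -0.00160339,  0.00637453,
       -0.00051838,  0.04992165]), 'effort': array([-9.11106518e-02, -4.94420063e+01,  4.93368298e+00, -2.34220952e+01,
       -3.68121557e-02, -7.95600819e-02, -3.21871173e-01]), 'position': array([0.25930686, 0.62294596, 0.2916366 ]), 'orientation': array([3.14095311e+00, 9.56847313e-04, 8.97179523e-01]), 'ft_force': array([0.19970681, 0.60932545, 0.20286593]), 'torque': array([-0.08450408,  0.15873213,  0.00728381]), 'grasp_force': 0.0, 'finger_gap': 0.08743583339800509})
```

```bash
python3 -m pendant '-0.015 0.045 0 0 0 0;-0.015 0.045 0 0 0 0;-0.015 0.045 0 0 0 0;-0.015 0.045 0 0 0 0;-0.015 0.045 0 0 0 0;-0.015 0.045 0 0 0 0;-0.015 0.045 0 0 0 0;-0.015 0.045 0 0 0 0'
python3 -m pendant '-0.038 0.031 0 0 0 0;-0.038 0.031 0 0 0 0;-0.038 0.031 0 0 0 0;-0.038 0.031 0 0 0 0;-0.038 0.031 0 0 0 0;-0.038 0.031 0 0 0 0;-0.038 0.031 0 0 0 0;-0.038 0.031 0 0 0 0;0 0 0 0 0 0'
python3 - <<'E'
from h import *
a=rel([.471,-.0902,.165],np.radians(51.3)); print(a[:2],a[2]["joint_positions"])
E
```

```text
time: 2.3
position: [0.4666, 0.3029, 0.2923]
orientation: [-3.141, -0.0, 0.899]
ft_force: [-0.6, -0.3, -0.2]
finger_gap: 0.0871
grasp_force: 0.0
time: 3.2
position: [0.469, -0.0949, 0.2929]
orientation: [3.139, 0.001, 0.886]
ft_force: [-0.0, 0.3, -0.6]
finger_gap: 0.0868
grasp_force: 0.0
(array([ 0.0051, -0.0017,  0.1278]), array([ 0.003,  0.001, -0.009])) [-0.53533528  0.16065747  0.73347171  2.01596277 -0.12421008  1.00751814
 -0.42637666]
```

```bash
python3 -m pendant '0.005 -0.0015 0 0 0 0;0 0 0.02 0 0 0;0 0 0.02 0 0 0;0 0 0.02 0 0 0;0 0 0.02 0 0 0;0 0 0.015 0 0 0;0 0 0.015 0 0 0;0 0 0.01 0 0 0;0 0 0.007 0 0 0;0 0 0 0 0 0'
python3 - <<'E'
from h import *
a=rel([.471,-.0902,.165],np.radians(51.3)); print(a[:2])
im,W,c=grab("side"); save("g.png",cv2.resize(im[130:290,230:430],None,fx=3,fy=3))
E
```

```text
time: 4.2
position: [0.4717, -0.0819, 0.1645]
orientation: [-3.14, 0.001, 0.899]
ft_force: [-0.5, 0.7, 0.4]
finger_gap: 0.0869
grasp_force: 0.0
(array([-0.007 ,  0.0046, -0.0005]), array([-0.001,  0.001,  0.003]))
```

View pics/g.png

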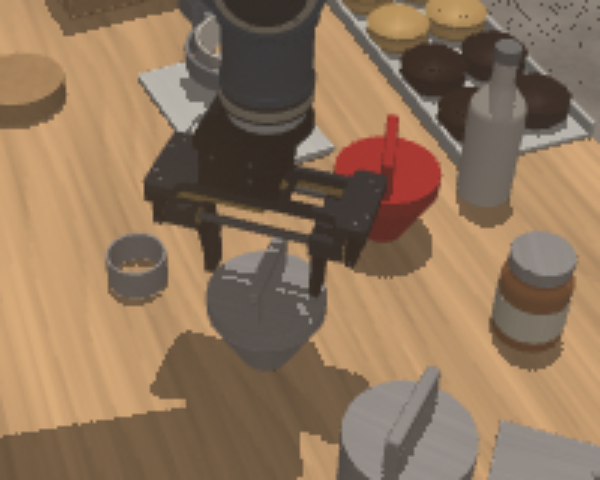

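The fingers straddle the hopper's bar (crop 270,270), with red look-alike and canister clear. I'll correct the few-mm offset and close.

```bash
python3 -m pendant '-0.007 0.0045 0 0 0 0;0 0 0 0 0 0;0 0 0 0 0 0'
python3 - <<'E'
from h import *
a=rel([.471,-.0902,.165],np.radians(51.3)); print(a[:2])
E
python3 -m pendant '0 0 0 0 0 0;0 0 0 0 0 0;0 0 0 0 0 0;0 0 0 0 0 0;0 0 0 0 0 0;0 0 0 0 0 0;0 0 0 0 0 0;0 0 0 0 0 0' 1 45
```

```text
time: 4.55
position: [0.4713, -0.0916, 0.1657]
orientation: [3.141, -0.001, 0.896]
ft_force: [-0.4, -0.7, 0.6]
finger_gap: 0.087
grasp_force: 0.0
(array([ 0.0009, -0.0011,  0.0007]), array([ 0.001, -0.001,  0.   ]))
time: 5.35
position: [0.4711, -0.0911, 0.1652]
orientation: [-3.142, -0.0, 0.897]
ft_force: [0.3, -0.2, 0.4]
finger_gap: 0.031
grasp_force: 0.0
```

```bash
python3 -m pendant '0 0 0 0 0 0;0 0 0 0 0 0;0 0 0 0 0 0;0 0 0 0 0 0;0 0 0 0 0 0;0 0 0 0 0 0' 
python3 -m pendant '0 0 -0.005 0 0 0;0 0 -0.01 0 0 0;0 0 -0.02 0 0 0;0 0 -0.025 0 0 0;0 0 -0.03 0 0 0;0 0 -0.03 0 0 0;0 0 -0.03 0 0 0;0 0 -0.025 0 0 0;0 0 -0.01 0 0 0;0 0 0 0 0 0'
python3 - <<'E'
from h import *
a=rel([.5674,.238,.35],np.radians(51.3)); print(a[:2])
im,W,c=grab("side"); save("l.png",cv2.resize(im[60:290,200:430],None,fx=2.5,fy=2.5))
E
```

```text
time: 5.95
position: [0.471, -0.091, 0.1652]
orientation: [-3.141, -0.0, 0.897]
ft_force: [-0.6, 1.7, 1.4]
finger_gap: 0.0117
grasp_force: 45.0
time: 6.95
position: [0.4714, -0.0914, 0.3513]
orientation: [3.14, -0.002, 0.897]
ft_force: [0.0, 0.8, -4.9]
finger_gap: 0.0115
grasp_force: 45.0
(array([ 0.3173, -0.1306,  0.0018]), array([ 0.002, -0.002,  0.001]))
```

View pics/l.png

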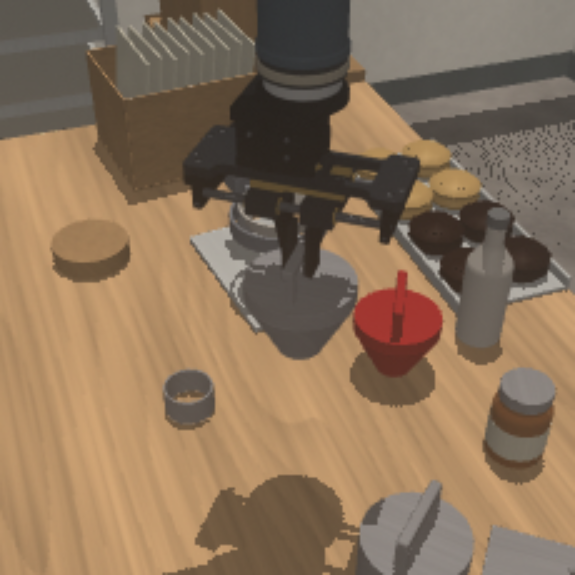

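The hopper hangs upright in the grip at crop (300,290), weight about 5 N. I'll carry it over the stand.

```bash
python3 -m pendant '0.016 -0.0065 0 0 0 0;0.036 -0.0148 0 0 0 0;0.036 -0.0148 0 0 0 0;0.036 -0.0148 0 0 0 0;0.036 -0.0148 0 0 0 0;0.036 -0.0148 0 0 0 0;0.036 -0.0148 0 0 0 0;0.036 -0.0148 0 0 0 0;0.032 -0.013 0 0 0 0;0.017 -0.007 0 0 0 0'
python3 -m pendant '0 0 0 0 0 0;0 0 0 0 0 0;0 0 0 0 0 0'
python3 - <<'E'
from h import *
a=rel([.5674,.238,.30],np.radians(51.3)); print(a[:2])
for n in("side","top"):
    im,W,c=grab(n); np.save(n+"W2.npy",W); np.save(n+"I2.npy",im)
    if n=="side": save("s.png",cv2.resize(im[10:210,220:420],None,fx=3,fy=3))
E
```

```text
time: 8.0
position: [0.5665, 0.2416, 0.3472]
orientation: [-3.139, 0.004, 0.901]
ft_force: [0.1, -0.3, -5.4]
finger_gap: 0.0117
grasp_force: 45.0
time: 8.3
position: [0.5672, 0.2353, 0.3497]
orientation: [3.142, 0.002, 0.894]
ft_force: [0.3, -0.2, -3.7]
finger_gap: 0.0114
grasp_force: 45.0
(array([ 0.0023, -0.0016,  0.0497]), array([ 0.   ,  0.002, -0.002]))
```

View pics/s.png

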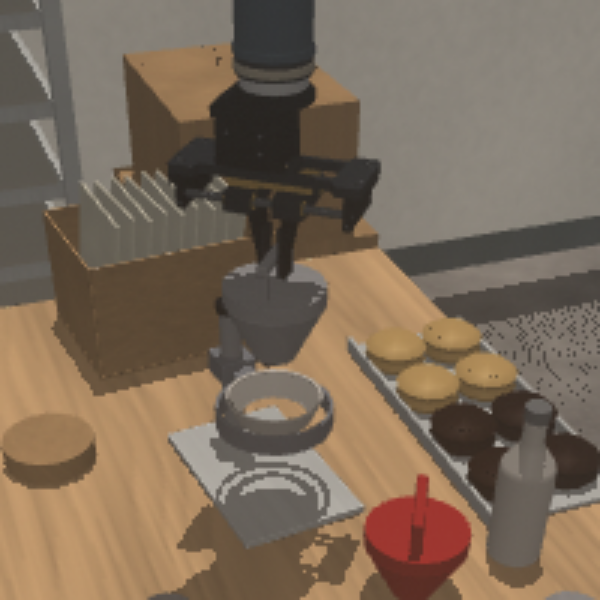

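The hopper hangs directly over the raised ring (crop 275,400). I'll centre it and go down to about 10 mm above the nest.

```bash
python3 -m pendant '0.0023 -0.0016 0 0 0 0;0 0 0.01 0 0 0;0 0 0.015 0 0 0;0 0 0.015 0 0 0;0 0 0.015 0 0 0;0 0 0.015 0 0 0;0 0 0.01 0 0 0;0 0 0.005 0 0 0;0 0 0 0 0 0;0 0 0 0 0 0'
python3 - <<'E'
from h import *
a=rel([.5674,.238,.245],np.radians(51.3)); print(a[:2],a[2]["ft_force"])
im,W,c=grab("top")
# column cap / lid / ring in the same view
p=W[120:220,170:300].reshape(-1,3); z=a[2]["position"][2]-.165+.082
for n,m in(("lid",(abs(p[:,2]-z)<.008)&(p[:,1]<.31)),):
    q=p[m]; print(n,len(q),q.mean(0) if len(q) else 0,cv2.minEnclosingCircle(q[:,:2].astype(np.float32)) if len(q)>3 else 0)
im,W,c=grab("side"); p=W[60:200,260:380].reshape(-1,3); m=(abs(p[:,2]-z)<.006)&(p[:,1]<.31)&(abs(p[:,0]-.567)<.07); q=p[m]; print(len(q),np.median(q,0) if len(q) else 0,cv2.minEnclosingCircle(q[:,:2].astype(np.float32)) if len(q)>3 else 0)
E
```

```text
time: 9.4
position: [0.5679, 0.2407, 0.2657]
orientation: [3.141, -0.001, 0.897]
ft_force: [0.5, -0.7, -4.4]
finger_gap: 0.0113
grasp_force: 45.0
(array([-0.0024,  0.0012,  0.0207]), array([ 0.001, -0.001,  0.001])) [ 0.51511898 -0.71013885 -4.42821133]
lid 356 [0.55287267 0.21791378 0.18374173] ((0.5684554576873779, 0.2399548590183258), 0.053942546248435974)
402 [0.5649818  0.22801455 0.18202435] ((0.5698947310447693, 0.24067042768001556), 0.05630408972501755)
```

```bash
python3 -m pendant '-0.0022 0.0006 0.004 0 0 0;0 0 0.005 0 0 0;0 0 0.004 0 0 0;0 0 0.002 0 0 0;0 0 0 0 0 0;0 0 0 0 0 0'
python3 -m pendant '0 0 0.001 0 0 0;0 0 0.001 0 0 0;0 0 0 0 0 0'
python3 -m pendant '0 0 0.001 0 0 0;0 0 0.001 0 0 0;0 0 0 0 0 0'
```

```text
time: 10.1
position: [0.5667, 0.2386, 0.2502]
orientation: [3.142, -0.0, 0.897]
ft_force: [-0.2, -0.2, -5.5]
finger_gap: 0.0115
grasp_force: 45.0
time: 10.4
position: [0.5665, 0.2385, 0.2481]
orientation: [-3.141, 0.0, 0.897]
ft_force: [-0.3, 0.2, -5.1]
finger_gap: 0.0114
grasp_force: 45.0
time: 10.7
position: [0.5665, 0.2385, 0.2461]
orientation: [-3.141, 0.0, 0.897]
ft_force: [-0.6, 0.5, -4.2]
finger_gap: 0.0114
grasp_force: 45.0
```

```bash
for i in 1; do :; done; python3 -m pendant '0 0 0.001 0 0 0;0 0 0.0005 0 0 0;0 0 0 0 0 0'
python3 -m pendant '0 0 0.001 0 0 0;0 0 0 0 0 0'
python3 -m pendant '0 0 0.001 0 0 0;0 0 0 0 0 0'
```

```text
time: 11.0
position: [0.5665, 0.2385, 0.2446]
orientation: [-3.141, 0.0, 0.897]
ft_force: [-0.5, 0.3, -3.9]
finger_gap: 0.0113
grasp_force: 45.0
time: 11.2
position: [0.5667, 0.2385, 0.2437]
orientation: [3.141, -0.0, 0.897]
ft_force: [0.1, -0.0, -4.2]
finger_gap: 0.0117
grasp_force: 45.0
time: 11.4
position: [0.5669, 0.2384, 0.243]
orientation: [3.141, -0.001, 0.897]
ft_force: [0.9, 0.2, -3.0]
finger_gap: 0.0112
grasp_force: 45.0
```

```bash
python3 -m pendant '0 0 0.001 0 0 0;0 0 0 0 0 0'
python3 -m pendant '0 0 0.001 0 0 0;0 0 0 0 0 0'
```

```text
time: 11.6
position: [0.567, 0.2383, 0.2423]
orientation: [3.141, -0.001, 0.897]
ft_force: [0.0, -0.8, 0.1]
finger_gap: 0.0111
grasp_force: 45.0
time: 11.8
position: [0.5671, 0.2383, 0.2416]
orientation: [3.141, -0.001, 0.896]
ft_force: [-0.3, -1.6, 4.3]
finger_gap: 0.0115
grasp_force: 45.0
```

```bash
python3 -m pendant '-0.0004 0.0003 0.001 0 0 0;0 0 0 0 0 0'
python3 -m pendant '0 0 0.001 0 0 0;0 0 0 0 0 0'
python3 -m pendant '0 0 0.001 0 0 0;0 0 0 0 0 0'
```

```text
time: 12.0
position: [0.5671, 0.2382, 0.241]
orientation: [3.141, -0.002, 0.897]
ft_force: [-2.0, -1.5, 7.2]
finger_gap: 0.0115
grasp_force: 45.0
time: 12.2
position: [0.5672, 0.2382, 0.2402]
orientation: [3.141, -0.002, 0.897]
ft_force: [-1.6, -2.2, 9.1]
finger_gap: 0.0116
grasp_force: 45.0
time: 12.4
position: [0.5671, 0.2381, 0.2392]
orientation: [3.141, -0.002, 0.897]
ft_force: [-0.5, -1.6, 8.6]
finger_gap: 0.0116
grasp_force: 45.0
```

The ring is sliding at about 9 N of push, so I'll keep going gently.

```bash
python3 -m pendant '0 0 0.001 0 0 0;0 0 0.001 0 0 0;0 0 0.001 0 0 0;0 0 0 0 0 0'
python3 -m pendant '0 0 0.001 0 0 0;0 0 0.001 0 0 0;0 0 0.001 0 0 0;0 0 0 0 0 0'
```

```text
time: 12.8
position: [0.5671, 0.2381, 0.2362]
orientation: [3.141, -0.002, 0.897]
ft_force: [-0.9, -1.3, 8.2]
finger_gap: 0.0113
grasp_force: 45.0
time: 13.2
position: [0.5672, 0.2382, 0.2332]
orientation: [3.141, -0.002, 0.897]
ft_force: [-2.1, -2.3, 7.0]
finger_gap: 0.0115
grasp_force: 45.0
```

```bash
python3 -m pendant '0 0 0.001 0 0 0;0 0 0.001 0 0 0;0 0 0 0 0 0'
python3 -m pendant '0 0 0.001 0 0 0;0 0 0 0 0 0'
python3 -m pendant '0 0 0.001 0 0 0;0 0 0 0 0 0'
python3 -m pendant '0 0 0.001 0 0 0;0 0 0 0 0 0'
```

```text
time: 13.5
position: [0.5671, 0.2381, 0.2312]
orientation: [3.141, -0.002, 0.897]
ft_force: [-1.4, -1.6, 7.4]
finger_gap: 0.0111
grasp_force: 45.0
time: 13.7
position: [0.5672, 0.2381, 0.2302]
orientation: [3.141, -0.002, 0.897]
ft_force: [-1.8, -1.4, 8.3]
finger_gap: 0.0114
grasp_force: 45.0
time: 13.9
position: [0.5672, 0.2381, 0.2292]
orientation: [3.141, -0.002, 0.897]
ft_force: [-1.7, -1.8, 8.5]
finger_gap: 0.0113
grasp_force: 45.0
time: 14.1
position: [0.5672, 0.2382, 0.2286]
orientation: [3.141, -0.002, 0.897]
ft_force: [-2.3, -1.4, 10.5]
finger_gap: 0.0115
grasp_force: 45.0
```

```bash
python3 -m pendant '0 0 0.001 0 0 0;0 0 0 0 0 0'
python3 -m pendant '0 0 0.0008 0 0 0;0 0 0 0 0 0;0 0 0 0 0 0'
```

```text
time: 14.3
position: [0.5673, 0.2381, 0.2281]
orientation: [3.141, -0.003, 0.897]
ft_force: [-2.4, -1.9, 12.8]
finger_gap: 0.0113
grasp_force: 45.0
time: 14.6
position: [0.5673, 0.2381, 0.2277]
orientation: [-3.142, -0.003, 0.897]
ft_force: [-4.1, -3.0, 15.7]
finger_gap: 0.0112
grasp_force: 45.0
```

The resistance has climbed steadily past the sliding force, so the ring is at its stop. I'll relieve the push and check flushness before letting go.

```bash
python3 -m pendant '0 0 -0.001 0 0 0;0 0 -0.001 0 0 0;0 0 -0.0008 0 0 0;0 0 0 0 0 0'
python3 - <<'E'
from h import *
im,W,c=grab("side"); save("n.png",cv2.resize(im[70:190,260:380],None,fx=5,fy=5,interpolation=cv2.INTER_CUBIC))
im,W,c=grab("top"); p=W[120:220,170:300].reshape(-1,3); q=p[(abs(p[:,2]-.145)<.009)&(p[:,1]<.31)]
print(len(q),np.median(q[:,2]),cv2.minEnclosingCircle(q[:,:2].astype(np.float32)))
E
```

```text
time: 15.0
position: [0.5671, 0.2382, 0.2291]
orientation: [3.141, -0.002, 0.897]
ft_force: [-1.3, -0.5, 7.3]
finger_gap: 0.0115
grasp_force: 45.0
337 0.1471816161148689 ((0.5674755573272705, 0.23781676590442657), 0.053972139954566956)
```

View pics/n.png

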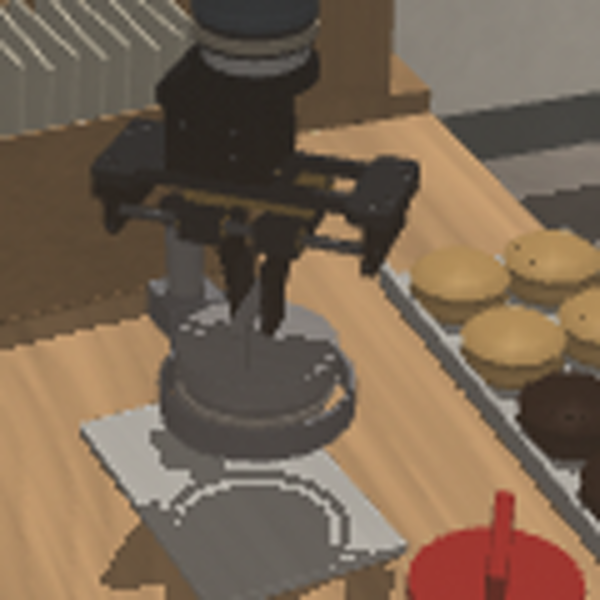

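The ring has disappeared flush into the collar with the hopper centred in it (crop 255,390; lid fit (0.5675, 0.2378)). I'll relieve the rest and release.

```bash
python3 -m pendant '0 0 -0.001 0 0 0;0 0 -0.0005 0 0 0;0 0 0 0 0 0'
python3 -m pendant '0 0 0 0 0 0;0 0 0 0 0 0;0 0 0 0 0 0;0 0 0 0 0 0;0 0 0 0 0 0;0 0 0 0 0 0' 0.5 3
```

```text
time: 15.4
position: [0.567, 0.2382, 0.2297]
orientation: [3.141, -0.001, 0.897]
ft_force: [0.2, -1.1, 4.5]
finger_gap: 0.0116
grasp_force: 45.0
time: 16.0
position: [0.5665, 0.2381, 0.2291]
orientation: [-3.141, 0.0, 0.897]
ft_force: [0.1, 0.3, -0.4]
finger_gap: 0.0416
grasp_force: 0.0
```

```bash
python3 -m pendant '0 0 -0.005 0 0 0;0 0 -0.01 0 0 0;0 0 -0.02 0 0 0;0 0 -0.03 0 0 0;0 0 -0.03 0 0 0;0 0 -0.03 0 0 0;0 0 -0.02 0 0 0;0 0 0 0 0 0;0 0 0 0 0 0'
python3 - <<'E'
from h import *
im,W,c=grab("side"); save("f.png",cv2.resize(im[70:190,260:380],None,fx=5,fy=5,interpolation=cv2.INTER_CUBIC))
p=W[110:170,270:350].reshape(-1,3); q=p[(p[:,2]>.137)&(p[:,2]<.155)&(p[:,1]<.31)]; n=np.linalg.svd(q-q.mean(0))[2][2]
print(len(q),np.median(q[:,2]),cv2.minEnclosingCircle(q[:,:2].astype(np.float32)))
b=p[(p[:,2]>.17)&(p[:,2]<.19)&(p[:,1]<.31)]; print("bar",len(b),np.percentile(b[:,2],95),cv2.minAreaRect(b[:,:2].astype(np.float32)))
A=np.c_[b[:,:2]-b[:,:2].mean(0),np.ones(len(b))]; print("bar slope",np.linalg.lstsq(A,b[:,2],rcond=None)[0])
E
```

```text
time: 16.9
position: [0.5665, 0.2379, 0.3747]
orientation: [-3.142, -0.001, 0.897]
ft_force: [0.1, 0.4, -0.5]
finger_gap: 0.0436
grasp_force: 0.0
477 0.1463253917013464 ((0.5669944882392883, 0.23665067553520203), 0.05566759780049324)
bar 77 0.1857274984542608 ((0.5669357180595398, 0.23611178994178772), (0.08244862407445908, 0.012368458323180676), 51.760498046875)
bar slope [-0.26830449  0.27460802  0.18225484]
```

View pics/f.png

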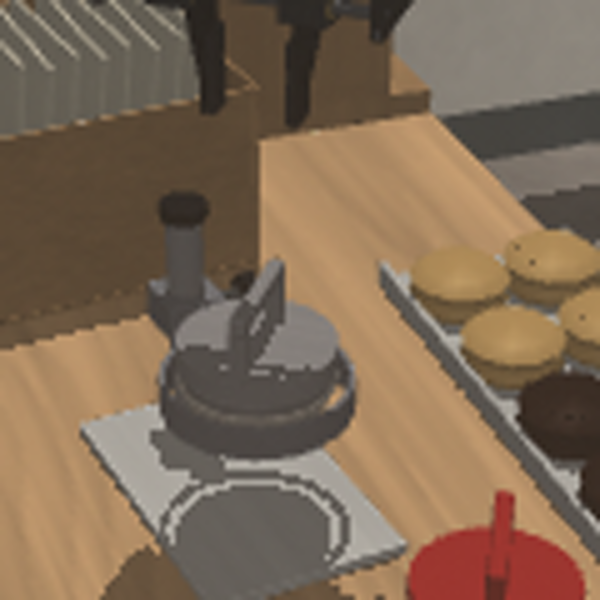

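The hopper sits level and centred, ring flush, gripper clear above (crop 255,380). I'll hand it in.

```bash
python3 -c "
from cell import arm; print(arm.hand_in())"
```

```text
the job is handed in; nothing more can be done
None
```

I nested the hopper in the seat ring, pushed it down until the resistance rose at the stop, released it and handed the job in after about 17 s; the last pictures show it upright and centred, but no verdict was returned.

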